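# Log the red-lidded sample on the tailgate scale

## Robot

A 6-joint arm with a two-finger parallel gripper is mounted at the origin on the work surface. World frame = base frame: x ahead of the robot, y to its left, z up, the work surface at z = 0. Lengths are in m, angles in rad, forces in N, time in s.
With the tool pointing down it reaches from about 0.35 to 1 m from the base axis. Payload 7.1 kg.
Tool frame: the origin (TCP) lies at the very end of the fingers, on their centre line; the grasp point (between the pads) lies 19 mm behind it; z points along the fingers, y is the line along which they close (so a half turn about z gives the same grasp; the last joint's range is limited). The gripper opens to 85 mm and grips with 20 to 120 N. Pads are 22 mm wide; open, the fingers measure 114 mm over their backs; the gripper's body (76 mm by 85 mm) begins 54 mm behind the grasp point. The pads swing forward as they close: fully open they stand 13 mm farther back than shut.
Start: joints at [1.277, 0.423, 1.63, -0, 1.089, -0.019], TCP at [0.17, 0.602, 0.206] pointing down, gripper open.
Joint ranges: [-3, 3], [-0.9, 2.11], [0.09, 2.58], [-1.31, 4.45], [0.11, 2.69], [-2.54, 2.54]. Speed limits (rad/s): [2.39, 2.39, 3.01, 3.14, 3.14, 3.14].

## Interface

Orientations are given as a unit quaternion [x, y, z, w].
In Python, from station import move_ptp, move_linear, move_joints, grip, sleep, inverse_kinematics, get_obs, get_image, Unreachable, finish_job gives the robot as it stands. Calls block until the motion is done:
- move_ptp(position, orientation): joint-space move of the TCP to a pose.
- move_linear(position, rot=None, velocity=0.15): straight line of the TCP; rot=None keeps the orientation; velocity is the mean speed in m/s.
- move_joints(angles): joint-space move.
- grip(opening, newtons=None): opening from 0.0 (shut) to 1.0 (fully open); newtons is the grip in N (None keeps the last); returns when the fingers have stopped.
- sleep(seconds).
- inverse_kinematics(position, orientation): joint angles nearest the present ones, or None.
- get_obs(): the state.
- get_image(name): name is "side" or "top"; returns a dict with "image" (480x640x3 uint8, red, green, blue), "z_map" (480x640 float32, m along the optical axis (not along the pixel's ray), 0 where there is no reading), "fovy" (degrees; the focal length in pixels is half the picture's height over the tangent of half this angle, whatever the lens; pixels are square), "cx", "cy" (the principal point, pixels), "rvec" (rotation vector, rad) and "tvec" (3), from world to camera coordinates, as OpenCV has them. Camera axes: x right, y down, z forward; pixel columns grow to the right and rows downward; lengths in m; the calibration is good to about 2 mm. A picture is of the moment at which its call begins.
A pose or a line that the arm cannot do raises Unreachable and nothing moves.
- finish_job(): hands the job in; it is judged then, once.
The state is a dict: "clock": time; "q": joint angles; "joint_velocities": joint speeds; "tau": joint torques, N m; "tool_pos": TCP position; "tool_rot": TCP orientation; "contact_force": force on the tool from outside, world axes, zero at the start; "ft_torque": the same for the moment, N m; "opening": opening from 0.0 (shut) to 1.0 (fully open); "finger_force": force on a finger pad.
Only numpy, scipy, OpenCV 4.12 (cv2) and the standard library are available. Lean on these libraries where they do the work, as an engineer would, in place of code of your own. Each camera call takes 0.05 s, during which the arm holds its last target. There are 200 camera calls.

## Task

Take the red-lidded specimen pot out of the sorting tray and stand it upright inside the black ring on the yellow scale's pan, set down gently rather than dropped, and let go of it. Then press the blue key fully down and let it spring up, and after that press the green key fully down and let it up, to record the sample. Never press the orange key, press no key before the pot is in place, and leave the other pots and things where they are and the red pot standing in the ring.

Things in the scene. Friction and masses are not known exactly. Their poses are not given: they have to be found in the camera images.
- red_pot: plain frosted screw-lid specimen pot of 43 mm diameter, 78 mm tall in all: the top 18 mm is a RED lid of 45 mm diameter with five small dark vent dots; origin at the centre of its underside, z up its axis. The only red-lidded pot; it stands in one of the three places of the sorting tray, on the tray's 4 mm floor, at least 70 mm between centres from the next pot
- cradle_seat (a point): centre of the steel pan (100 mm disc, flat) inside the low black ring of the yellow logger, at the pan's surface, where a pot's underside rests: 34 mm above the table. The ring stands on the pan, 54 mm inner and 66 mm outer diameter, 16 mm high, open at the top; z up. Same x and y axes as the logger
- logger: yellow field scale with data logger, fixed to the table, 170 mm (x) by 270 mm (y) by 30 mm high; origin at the centre of its underside. Ring at y = +72 mm; the three keys in a row along x at y = -85 mm: blue at x = -45, orange at 0, green at +45 mm
- key_blue_top (a point): centre of the top of the blue round key (24 mm diameter), as it stands unpressed; it moves down with the key
- key_blue (a joint): travel of the blue spring key in m: 0 up, 0.006 fully pressed down (4 N); springs back
- key_orange_top (a point): centre of the top of the orange round key (24 mm diameter), as it stands unpressed; it moves down with the key
- key_orange (a joint): travel of the orange spring key in m: 0 up, 0.006 fully pressed down (4 N); springs back
- key_green_top (a point): centre of the top of the green round key (24 mm diameter), as it stands unpressed; it moves down with the key
- key_green (a joint): travel of the green spring key in m: 0 up, 0.006 fully pressed down (4 N); springs back
- tray: pale open sorting tray, fixed, 150 mm (x) by 285 mm (y), walls 35 mm high and 4 mm thick, floor 4 mm; origin at the centre of its underside; three pots stand in a row along its y axis at about -85, 0, +85 mm
- white_pot_a: plain frosted screw-lid specimen pot of 43 mm diameter, 78 mm tall in all: the top 18 mm is a WHITE lid of 45 mm diameter with five small dark vent dots; origin at the centre of its underside, z up its axis. Stands in the tray; bystander
- white_pot_b: plain frosted screw-lid specimen pot of 43 mm diameter, 78 mm tall in all: the top 18 mm is a WHITE lid of 45 mm diameter with five small dark vent dots; origin at the centre of its underside, z up its axis. Stands in the tray; bystander
- white_pot_c: plain frosted screw-lid specimen pot of 43 mm diameter, 78 mm tall in all: the top 18 mm is a WHITE lid of 45 mm diameter with five small dark vent dots; origin at the centre of its underside, z up its axis. Stands on the table, farther from the robot than tray and logger; bystander
- amber_bottle: amber bottle with white cap, 56 mm diameter, 130 mm tall, standing beyond the tray; origin at the centre of its underside; bystander
- spare_lid: loose white lid, 45 mm diameter, 18 mm high, lying on the table to the right of the logger as seen from the robot; origin at the centre of its underside; bystander
- brush: hand brush lying on the table near the robot; bystander
- scoop: steel scoop lying on the table at the far edge beyond the logger; bystander

How it is judged:
By the outcome, as a careful person would: the job done as asked, in the order asked, and still so for the second after the job is handed in, with the robot touching nothing.
It also fails if it takes over 48 s, if anything falls off the work surface, if the arm or the gripper's body presses on something with over 40 N, if the wrist force passes 120 N, or if a joint passes its speed limit or range.

## Working session

There is one attempt and no reset: what is moved stays moved. The work goes in short steps, each a Python script; the robot and the scene stay as the last script left them, time stands still between calls to the robot, and variables do not carry over. Pictures are saved under pics/ and viewed, at most 10 in all, crops included, and the job is handed in when it is done.

```bash
mkdir -p pics; ls; cat > h.py <<'E'
import numpy as np, cv2
from station import *
def cam(name):
    d=get_image(name); R=cv2.Rodrigues(np.array(d["rvec"],float))[0]; t=np.array(d["tvec"],float).ravel()
    f=d["image"].shape[0]/2/np.tan(np.radians(d["fovy"])/2)
    d.update(R=R,t=t,f=f,C=-R.T@t); return d
def save(d,p): cv2.imwrite(p,cv2.cvtColor(d["image"],cv2.COLOR_RGB2BGR))
def cloud(d):
    v,u=np.mgrid[0:480,0:640]; z=d["z_map"]
    P=np.stack([(u-d["cx"])/d["f"]*z,(v-d["cy"])/d["f"]*z,z],-1)
    return (P-d["t"])@d["R"]
def proj(d,p):
    c=d["R"]@np.array(p,float)+d["t"]; return d["f"]*c[:2]/c[2]+[d["cx"],d["cy"]]
E
python3 - <<'E'
from h import *
for n in("side","top"):
    d=cam(n); save(d,f"pics/{n}0.png"); print(n,d["fovy"],d["cx"],d["cy"],d["C"],d["R"][2],(d["z_map"]==0).mean())
    np.savez(f"{n}0.npz",**d)
o=get_obs(); print(o)
E
```

```text
pics
side 54.89638666497299 320.944191176106 238.94334474267708 [ 0.30559751 -0.62389124  0.64132148] [ 0.32178841  0.67498957 -0.66395881] 0.04028645833333333
top 42.0789740807549 321.2746189985577 243.40979021741776 [ 0.38908254 -0.04661407  1.45638881] [ 0.12466334  0.00741144 -0.99217142] 0.004186197916666667
{'clock': 0.1, 'q': array([ 1.27699679e+00,  4.23771657e-01,  1.63063465e+00,  2.95432416e-05,
        1.08861306e+00, -1.89908876e-02]), 'joint_velocities': array([-7.65488947e-05, -2.34031592e-04, -7.88427944e-04, -2.27663799e-04,
       -1.39639696e-03,  2.66638073e-04]), 'tau': array([ 6.71696444e-05, -5.58420110e+01, -2.82445693e+01,  1.76327143e-05,
        2.96602615e-03,  1.07349274e-05]), 'tool_pos': array([0.16940454, 0.60103444, 0.20501066]), 'tool_rot': array([ 1.36979128e-01,  9.90573677e-01, -7.02613326e-04, -1.24034308e-04]), 'contact_force': array([ 0.08996927, -0.23843689,  0.43793764]), 'ft_torque': array([-0.0360851 , -0.00176449,  0.02535862]), 'finger_force': 0.0, 'opening': 1.0019126234433593}
```

View pics/top0.png

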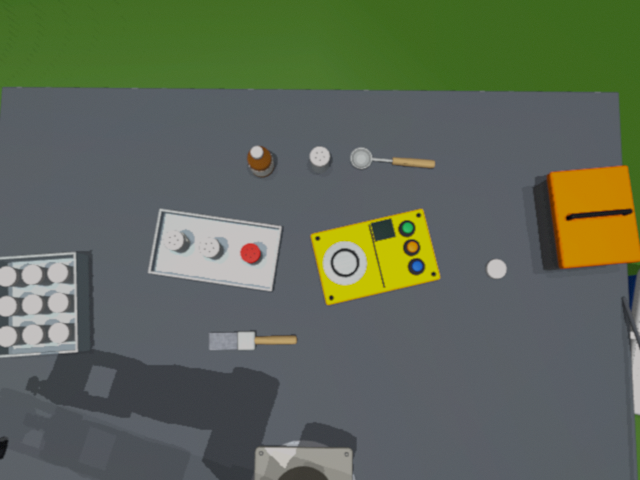

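View pics/side0.png

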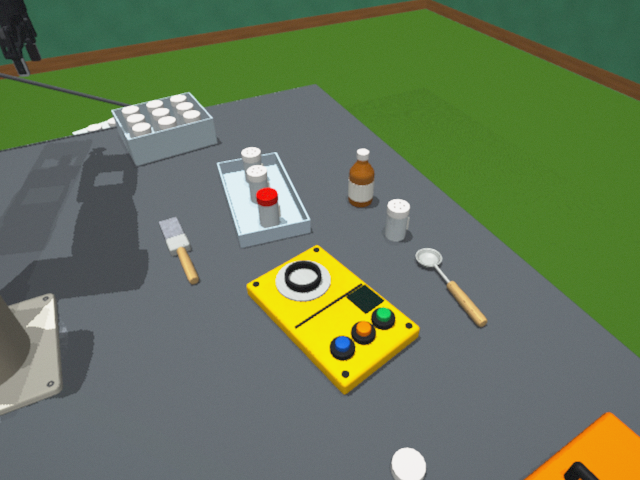

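The top view shows the red lid at (251,254), the ring at (345,263), and the keys: blue (416,266), orange (412,247), green (407,228). In the side view the red lid is at (267,197), the ring at (303,276), and the keys run from (343,345) to (383,317). Next I'll measure these from both views.

```bash
cat > meas.py <<'E'
from h import *
def masks(img):
    H,S,V=cv2.split(cv2.cvtColor(img,cv2.COLOR_RGB2HSV)); s=(S>130)&(V>60)
    return dict(red=s&((H<5)|(H>174)),blue=s&(H>105)&(H<130),green=s&(H>60)&(H<90),orange=s&(H>9)&(H<20),yellow=s&(H>24)&(H<33),black=(V<45))
ROI=dict(top=dict(red=(235,235,268,272),blue=(400,255,432,280),orange=(400,237,425,258),green=(395,217,420,240),black=(325,245,364,282),yellow=(300,200,445,310)),
 side=dict(red=(250,185,285,210),blue=(325,330,360,362),orange=(348,315,380,346),green=(368,303,400,332),black=(280,257,326,297),yellow=(240,240,425,395)))
def measure(n,d,show=True):
    P=cloud(d);m=masks(d["image"]);r={}
    for k,(a,b,c,e) in ROI[n].items():
        q=np.zeros((480,640),bool);q[b:e,a:c]=m[k][b:e,a:c]
        if k!="yellow":
            nc,l,st,_=cv2.connectedComponentsWithStats(q.astype(np.uint8)); q=l==1+np.argmax(st[1:,4])
        p=P[q&(d["z_map"]>0)]; zt=np.percentile(p[:,2],90 if k!="yellow" else 60); t=p[abs(p[:,2]-zt)<.003]
        if k=="yellow":
            (x,y),wh,an=cv2.minAreaRect(t[:,:2].astype(np.float32)); print(n,k,x,y,wh,an,"z",np.median(t[:,2]))
        else:
            (x,y),rad=cv2.minEnclosingCircle(t[:,:2].astype(np.float32))
            r[k]=np.array([x,y,np.median(t[:,2])]); print(n,k,r[k].round(4),"mean",t.mean(0).round(4)[:2],"R",round(rad,4),len(t))
    return r
if __name__=="__main__":
    for n in("top","side"): measure(n,dict(np.load(n+"0.npz")))
E
python3 meas.py
```

```text
top red [0.5386 0.1213 0.085 ] mean [0.5378 0.1225] R 0.021 104
top blue [ 0.5166 -0.2517  0.055 ] mean [ 0.5173 -0.253 ] R 0.0117 35
top orange [ 0.5606 -0.2424  0.0547] mean [ 0.5586 -0.2436] R 0.0115 14
top green [ 0.604  -0.2325  0.055 ] mean [ 0.6037 -0.232 ] R 0.0107 32Traceback (most recent call last):
  File "meas.py", line 21, in <module>
    for n in("top","side"): measure(n,dict(np.load(n+"0.npz")))
                            ~~~~~~~^^^^^^^^^^^^^^^^^^^^^^^^^^^^
  File "meas.py", line 12, in measure
    nc,l,st,_=cv2.connectedComponentsWithStats(q.astype(np.uint8)); q=l==1+np.argmax(st[1:,4])
                                                                           ~~~~~~~~~^^^^^^^^^^
    return _wrapfunc(a, 'argmax', axis=axis, out=out, **kwds)
    return bound(*args, **kwds)
ValueError: attempt to get argmax of an empty sequence
```

```bash
sed -i 's/black=(V<45)/black=(V<70)\&(S<120)/' meas.py; python3 meas.py; python3 - <<'E'
from h import *
for n,pts in(("top",[(300,320),(400,330),(290,150),(345,263),(320,157),(157,280)]),("side",[(220,300),(120,220),(303,285),(398,207)])):
    d=dict(np.load(n+"0.npz"));P=cloud(d)
    for u,v in pts: print(n,u,v,np.median(P[v-2:v+3,u-2:u+3].reshape(-1,3),0).round(4),d["image"][v,u])
E
```

```text
top red [0.5386 0.1213 0.085 ] mean [0.5378 0.1225] R 0.021 104
top blue [ 0.5166 -0.2517  0.055 ] mean [ 0.5173 -0.253 ] R 0.0117 35
top orange [ 0.5606 -0.2424  0.0547] mean [ 0.5586 -0.2436] R 0.0115 14
top green [ 0.604  -0.2325  0.055 ] mean [ 0.6037 -0.232 ] R 0.0107 32
top black [ 0.5237 -0.0891  0.0525] mean [ 0.5281 -0.0898] R 0.0309 44
top yellow 0.5405585169792175 -0.15942443907260895 (0.16696596145629883, 0.2665742039680481) 13.759312629699707 z 0.031217945525095745
side red [0.5373 0.1214 0.083 ] mean [0.5369 0.1199] R 0.0223 208
side blue [ 0.5152 -0.2523  0.0526] mean [ 0.5149 -0.2532] R 0.0118 137
side orange [ 0.5588 -0.2428  0.0527] mean [ 0.5588 -0.2418] R 0.0122 103
side green [ 0.602  -0.2326  0.0524] mean [ 0.602  -0.2326] R 0.0117 118
side black [ 0.5216 -0.0913  0.0501] mean [ 0.5217 -0.0929] R 0.0323 194
side yellow 0.538560152053833 -0.16049687564373016 (0.16729530692100525, 0.2660519480705261) 13.390474319458008 z 0.030670815928686045
top 300 320 [ 0.3926  0.0113 -0.001 ] [ 92  96 103]
top 400 330 [ 0.3726 -0.2195  0.0027] [ 92  98 103]
top 290 150 [0.7966 0.0419 0.0012] [ 89  96 101]
top 345 263 [ 0.5231 -0.0908  0.0337] [189 192 192]
top 320 157 [ 0.7595 -0.031   0.0793] [197 194 193]
top 157 280 [0.4811 0.3471 0.0011] [ 91  98 103]
side 220 300 [ 0.378  -0.0404  0.0009] [107 113 119]
side 120 220 [0.2482 0.283  0.0016] [70 77 78]
side 303 285 [ 0.5121 -0.117   0.0494] [60 62 60]
side 398 207 [ 0.7575 -0.0351  0.0785] [244 243 242]
```

Heights agree with the text in both views: lid 83–85 mm (82 expected), ring 50–52 mm (50 expected), table about 0, and a logger rigid-body check that fits. Next I'll check which wrist orientation works and the key bezels, then move above the pot.

```bash
cat >> h.py <<'E'
def down(yaw_y):  # tool pointing down, closing line at angle yaw_y (deg)
    p=np.radians((yaw_y+90)/2); return [np.cos(p),np.sin(p),0,0]
POT=np.array([.538,.1213,.004]); SEAT=np.array([.5229,-.0902,.034])
BLUE=np.array([.5158,-.2520,.053]); GREEN=np.array([.603,-.2326,.053])
E
python3 - <<'E'
from h import *
d=dict(np.load("side0.npz"));P=cloud(d)
for n,k in(("blue",BLUE),("green",GREEN)):
    r=np.hypot(*(P[...,:2]-k[:2]).transpose(2,0,1))
    for a,b in((0,.008),(.013,.016),(.016,.020),(.020,.026)):
        z=P[...,2][(r>a)&(r<b)]; print(n,a,b,np.percentile(z,[10,50,90]).round(4))
for y in(-8.5,171.5):
    q=down(y)
    for p in(POT+[0,0,.2],POT+[0,0,.025],SEAT+[0,0,.025],BLUE,GREEN): 
        j=inverse_kinematics(p,q); print(y,None if j is None else np.round(j,2))
E
```

```text
blue 0 0.008 [0.0517 0.0529 0.054 ]
blue 0.013 0.016 [0.0417 0.0429 0.0444]
blue 0.016 0.02 [0.0315 0.0415 0.0436]
blue 0.02 0.026 [0.0296 0.0309 0.0372]
green 0 0.008 [0.0513 0.0526 0.0539]
green 0.013 0.016 [0.0414 0.0425 0.0438]
green 0.016 0.02 [0.0304 0.0389 0.043 ]
green 0.02 0.026 [0.0293 0.0308 0.0366]
-8.5 [ 0.2   0.32  1.8  -0.    1.03  0.35]
-8.5 [ 0.2   0.58  1.89 -0.    0.67  0.35]
-8.5 [-0.19  0.51  1.93 -0.    0.71 -0.04]
-8.5 [-0.48  0.56  1.83 -0.    0.75 -0.33]
-8.5 [-0.39  0.65  1.66 -0.    0.84 -0.24]
171.5 None
171.5 None
171.5 None
171.5 None
171.5 None
```

```bash
python3 - <<'E'
from h import *
q=down(-8.5)
move_ptp(POT+[0,0,.17],q); print(get_obs()["clock"])
move_linear(POT+[0,0,.026],velocity=.12)
o=get_obs(); print(o["clock"],o["tool_pos"],o["contact_force"])
f0=o["contact_force"]
grip(0.0,30); o=get_obs(); print(o["clock"],o["opening"],o["finger_force"],o["contact_force"]-f0,o["tool_pos"])
move_linear(POT+[0,0,.076],velocity=.08)
o=get_obs(); print(o["clock"],o["opening"],o["finger_force"],o["contact_force"]-f0,o["tool_pos"])
d=cam("side"); save(d,"pics/lift.png")
E
```

```text
2.2667
3.6167 [0.53859479 0.12142558 0.03067435] [0.42827328 0.22458401 0.34009674]
4.075 0.5169196259988751 30.005880296230316 [-1.40449234  0.05174438  5.73852877] [0.5383754  0.12138698 0.03055049]
4.85 0.5170314798492541 30.635114908218384 [ 0.03543422 -0.19690848 -0.48431017] [0.53779774 0.12124995 0.07998396]
```

View pics/lift.png

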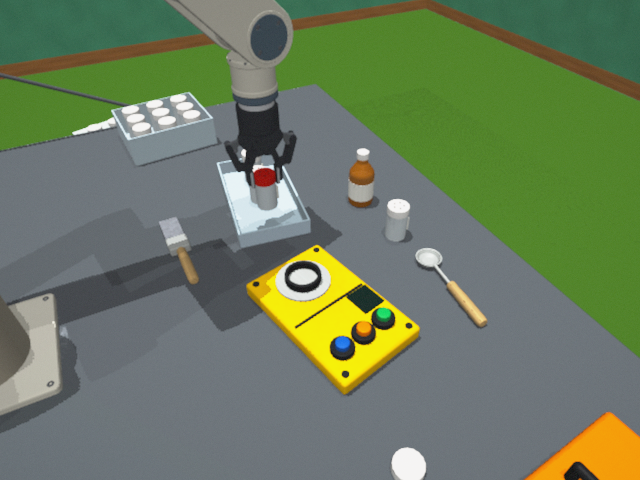

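The red pot is in the gripper, with its lid at about (263,177) in the side view. I'll measure how high it sits in the grip before moving it.

```bash
cat >> h.py <<'E'
def redpot(names=("side",)):
    from meas import masks
    for n in names:
        d=cam(n); P=cloud(d); m=masks(d["image"])["red"]&(d["z_map"]>0)
        nc,l,st,_=cv2.connectedComponentsWithStats(m.astype(np.uint8))
        i=[k for k in range(1,nc) if st[k,4]>15]
        for k in i:
            p=P[l==k]; print(n,st[k],"z5/50/98",np.percentile(p[:,2],[3,50,98]).round(4),"xy",np.median(p[:,:2],0).round(4),"ext",np.ptp(p,0).round(4))
E
python3 - <<'E'
from h import *
redpot(("side","top"))
move_linear(POT+[0,0,.15],velocity=.2)
move_linear(SEAT+[0,0,.12],velocity=.2)
o=get_obs(); print(o["clock"],o["opening"],o["tool_pos"],o["contact_force"])
redpot(("side","top")); d=cam("side"); save(d,"pics/over.png")
E
```

```text
side [253 168  23  19 336] z5/50/98 [0.1163 0.1311 0.1337] xy [0.5346 0.1112] ext [0.0437 0.0413 0.0242]
6.725 0.5179025001434137 [ 0.52273451 -0.0895494   0.15372133] [ 0.11498253  0.03575741 -0.49946927]
side [286 195  28  25 565] z5/50/98 [0.1896 0.2053 0.2073] xy [ 0.5209 -0.0983] ext [0.045  0.0434 0.0252]
```

View pics/over.png

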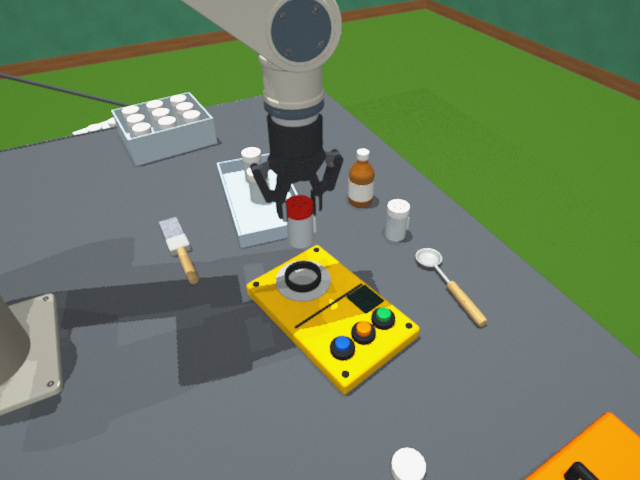

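The pot hangs upright above the ring, with its lid at (300,208) in the side view. Its underside is about 26 mm below the TCP. I'll lower it to just above the ring, check the centring, then set it down while watching the force.

```bash
python3 - <<'E'
from h import *
from meas import masks
move_linear(SEAT+[0,0,.050],velocity=.15)
d=cam("side"); m=masks(d["image"])["red"]&(d["z_map"]>0); p=cloud(d)[m]
p=p[(p[:,2]>.1)&(abs(p[:,1]+.09)<.06)&(abs(p[:,0]-.523)<.06)]
zt=np.percentile(p[:,2],95); t=p[p[:,2]>zt-.02]
print("lid",cv2.minEnclosingCircle(t[:,:2].astype(np.float32)),zt)
from scipy.optimize import least_squares
s=t[t[:,2]<zt-.005]; print("cyl fit",least_squares(lambda c:np.hypot(s[:,0]-c[0],s[:,1]-c[1])-.0225,[.523,-.09],loss="soft_l1",f_scale=.001).x,len(s))
o=get_obs(); print(o["clock"],o["tool_pos"],o["contact_force"])
E
```

```text
lid ((0.5227457880973816, -0.09107927978038788), 0.023103686049580574) 0.1379713845177841
cyl fit [ 0.52307259 -0.08768867] 141
7.5417 [ 0.52369227 -0.09020957  0.08478709] [-0.10618144 -0.29691793 -0.56607784]
```

Centred to within about 2 mm, and the ring allows 5.5 mm. Lowering now.

```bash
python3 - <<'E'
from h import *
f0=get_obs()["contact_force"]
move_linear(SEAT+[0,0,.030],velocity=.05)
print(get_obs()["contact_force"]-f0)
for k in range(1,13):
    z=.030-.001*k
    move_linear(SEAT+[0,0,z],velocity=.02); o=get_obs(); df=o["contact_force"]-f0
    print(round(z,3),o["tool_pos"][2].round(4),df.round(2))
    if df[2]>2 : break
print(o["clock"])
E
```

```text
[ 0.21665594  0.36265818 -0.38375754]
0.029 0.0631 [0.33 0.38 0.13]
0.028 0.062 [ 1.24  0.86 -0.21]
0.027 0.0609 [0.46 0.38 0.13]
0.026 0.0605 [-0.99  0.81  5.37]
9.0917
```

Contact came at TCP z = 0.0605, as predicted for the pan. Releasing.

```bash
python3 - <<'E'
from h import *
grip(0.75); o=get_obs(); print(o["clock"],o["opening"],o["contact_force"])
sleep(.2)
grip(1.0)
move_linear(SEAT+[0,0,.17],velocity=.15)
redpot(("side","top"))
d=cam("side"); save(d,"pics/placed.png"); print(get_obs()["clock"])
E
```

```text
9.425 0.7491251183377754 [ 0.90381344 -0.33495347  0.3156263 ]
side [289 239  26  24 506] z5/50/98 [0.0972 0.1121 0.1144] xy [ 0.5211 -0.0971] ext [0.0806 0.0996 0.0853]
11.2333
```

View pics/placed.png

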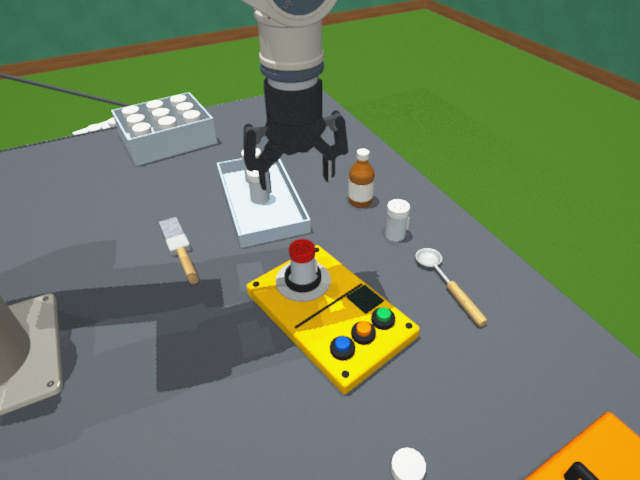

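The red pot stands upright in the ring (lid at (302,251), top z about 0.113, 0.112 expected), and the gripper is clear. Next is the blue key with the fingers shut.

```bash
cat >> h.py <<'E'
def press(K):
    move_ptp(K+[0,0,.05],down(-8.5)); sleep(.2); f0=get_obs()["contact_force"]
    move_linear(K+[0,0,.003],velocity=.06)
    for k in range(1,18):
        move_linear(K+[0,0,.003-.001*k],velocity=.02); o=get_obs(); df=o["contact_force"]-f0
        print(k,o["tool_pos"].round(4),df.round(2))
        if df[2]>10: break
    sleep(.2); o=get_obs(); print("hold",o["tool_pos"][2],o["contact_force"]-f0)
    move_linear(K+[0,0,.05],velocity=.1); print(get_obs()["clock"])
E
python3 - <<'E'
from h import *
grip(0.0,30)
move_linear(SEAT+[0,-.06,.17],velocity=.2)
press(BLUE)
E
```

```text
1 [ 0.516  -0.2521  0.0553] [0.72 0.51 0.64]
2 [ 0.5158 -0.252   0.054 ] [-0.61 -0.3   1.59]
3 [ 0.5157 -0.252   0.0529] [ 1.21 -0.48  1.76]
4 [ 0.5157 -0.2519  0.0519] [ 0.3  -0.48  1.  ]
5 [ 0.5157 -0.252   0.0509] [ 0.09 -0.48  0.55]
6 [ 0.5158 -0.252   0.0499] [ 0.62 -0.47  0.67]
7 [ 0.5158 -0.252   0.0489] [ 0.69 -0.28  1.41]
8 [ 0.5158 -0.252   0.0479] [ 0.56 -0.65  0.59]
9 [ 0.5158 -0.252   0.0469] [ 0.66 -0.11  0.43]
10 [ 0.5157 -0.252   0.0459] [ 1.   -0.66  0.67]
11 [ 0.5158 -0.252   0.0449] [ 0.48 -0.87  0.59]
12 [ 0.5158 -0.252   0.0439] [ 0.59 -0.62  0.92]
13 [ 0.5157 -0.252   0.0429] [ 0.35 -1.02  0.46]
14 [ 0.5157 -0.2519  0.0419] [ 0.84 -0.04  0.53]
15 [ 0.5157 -0.252   0.0409] [-0.1  -0.02  0.62]
16 [ 0.5157 -0.252   0.0399] [1.3  0.04 1.03]
17 [ 0.5157 -0.252   0.0389] [ 0.3  -0.47  2.18]
hold 0.03901083624026541 [ 0.79556548 -0.94159257  1.87415452]
19.45
```

The fingers went down to 0.039 with no contact, so something is off. I'll check the opening and take a picture.

```bash
python3 - <<'E'
from h import *
o=get_obs(); print(o["opening"],o["finger_force"],o["tool_pos"],o["tool_rot"],down(-8.5),o["contact_force"],proj(cam("side"),BLUE))
d=cam("side"); im=d["image"][150:430,200:520]; cv2.imwrite("pics/key.png",cv2.cvtColor(cv2.resize(im,None,fx=2,fy=2),cv2.COLOR_RGB2BGR))
P=cloud(d)
for n,k in(("blue",BLUE),("green",GREEN)):
    r=np.hypot(*(P[...,:2]-k[:2]).transpose(2,0,1)); z=P[...,2][(r<.008)&(P[...,2]<.07)]; print(n,len(z),np.percentile(z,[10,50,90]) if len(z) else 0)
E
```

```text
0.002304318139646852 0.0 [ 0.51547043 -0.25183035  0.10272112] [ 7.57577919e-01  6.52744691e-01 -9.44331677e-05 -2.36611589e-04] [np.float64(0.7575649843840496), np.float64(0.6527597524627224), 0, 0] [-1.07879478  0.99347269 -0.87047456] [341.92872582 340.88452846]
blue 71 [0.051548   0.05268484 0.05384859]
green 64 [0.05135695 0.05285041 0.05395982]
```

View pics/key.png

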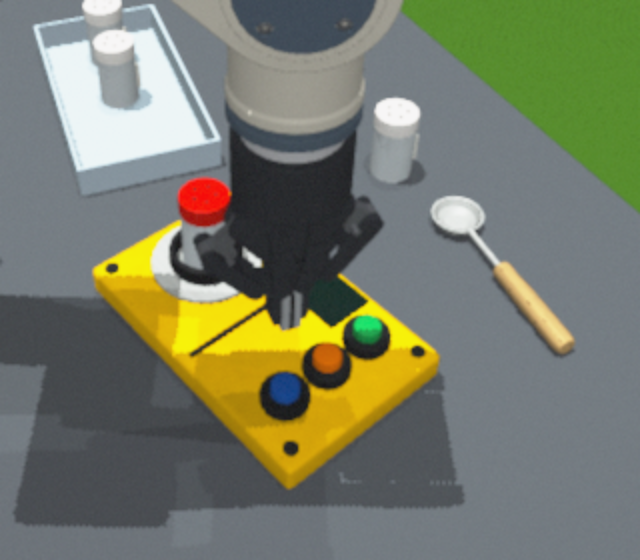

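```bash
python3 - <<'E'
from h import *
o=get_obs(); T=o["tool_pos"]; f=[]
for n in("side",):
    d=cam(n); P=cloud(d); print(n,"proj TCP",proj(d,T),"proj +14mm",proj(d,T+[0,0,.014]))
    m=(d["z_map"]>0)&(np.hypot(P[...,0]-T[0],P[...,1]-T[1])<.03)&(P[...,2]>.062)
    p=P[m]; lo=p[p[:,2]<np.percentile(p[:,2],2)+.006]; print(np.percentile(p[:,2],[0,1,3,10]),lo.mean(0),lo.min(0),lo.max(0))
    v,u=np.nonzero(m); k=np.argsort(v)[-8:]; print(list(zip(u[k],v[k])),P[v[k],u[k]].round(3).tolist())
for i in range(15): sleep(.02); f.append(get_obs()["contact_force"])
print(np.mean(f,0),np.std(f,0),get_obs()["clock"])
E
```

```text
side proj TCP [342.09815946 320.66599114] proj +14mm [342.27696704 314.55657101]
[0.12910829 0.1355319  0.14078953 0.1555004 ] [ 0.51173369 -0.26012596  0.1385537 ] [ 0.4996708  -0.26432744  0.12910829] [ 0.52735619 -0.24339034  0.14419819]
[(np.int64(344), np.int64(313)), (np.int64(345), np.int64(313)), (np.int64(346), np.int64(313)), (np.int64(347), np.int64(313)), (np.int64(340), np.int64(314)), (np.int64(341), np.int64(314)), (np.int64(342), np.int64(314)), (np.int64(343), np.int64(314))] [[0.512, -0.263, 0.133], [0.513, -0.263, 0.133], [0.516, -0.261, 0.13], [0.517, -0.263, 0.131], [0.507, -0.26, 0.131], [0.508, -0.261, 0.132], [0.509, -0.261, 0.131], [0.51, -0.262, 0.132]]
[-0.00750723 -0.04731511  0.17967197] [0.63868984 0.40431285 0.43436017] 19.85
```

Side-view depth puts the shut fingertips at z ≈ 0.129 while the TCP reads 0.103. So they sit about 26 mm short of the nominal TCP, laterally centred on the key. The key was never touched. I'll press again with contact expected near TCP z = 0.027.

```bash
cat >> h.py <<'E'
def press2(K):
    move_ptp(K+[0,0,.03],down(-8.5)); sleep(.2); f0=np.mean([get_obs()["contact_force"] for _ in range(3)],0)
    move_linear(K+[0,0,-.019],velocity=.06)
    for k in range(1,24):
        move_linear(K+[0,0,-.019-.001*k],velocity=.02); o=get_obs(); df=o["contact_force"]-f0
        print(k,o["tool_pos"].round(4),df.round(2))
        if df[2]>10: break
    sleep(.2); o=get_obs(); print("hold",o["tool_pos"][2],o["contact_force"]-f0)
    return k
E
python3 - <<'E'
from h import *
press2(BLUE)
d=cam("side"); im=d["image"][250:400,270:430]; cv2.imwrite("pics/press.png",cv2.cvtColor(cv2.resize(im,None,fx=4,fy=4,interpolation=cv2.INTER_CUBIC),cv2.COLOR_RGB2BGR))
move_linear(BLUE+[0,0,.03],velocity=.1); print(get_obs()["clock"])
E
```

```text
1 [ 0.516  -0.2521  0.0333] [-1.3  -0.34  0.04]
2 [ 0.5158 -0.252   0.032 ] [-1.66  0.62  0.27]
3 [ 0.5158 -0.252   0.0309] [-0.54  0.4   0.66]
4 [ 0.5157 -0.252   0.0299] [-1.4  -0.8   0.38]
5 [ 0.5157 -0.252   0.0289] [-0.99 -0.29  0.27]
6 [ 0.5157 -0.252   0.0279] [ 0.18 -0.09 -0.24]
7 [ 0.5158 -0.252   0.027 ] [-1.01  0.16  0.79]
8 [ 0.5159 -0.252   0.0261] [-0.72 -0.65  1.37]
9 [ 0.5159 -0.2521  0.0251] [-1.47 -0.52  2.24]
10 [ 0.5159 -0.2521  0.024 ] [-1.09 -0.81  1.49]
11 [ 0.5159 -0.2521  0.023 ] [-1.03 -0.49  2.48]
12 [ 0.5159 -0.252   0.022 ] [ 0.25 -0.97  2.77]
13 [ 0.5159 -0.2521  0.021 ] [-0.57 -0.25  3.88]
14 [ 0.5159 -0.2521  0.0204] [-1.5  -0.19  8.58]
15 [ 0.516  -0.2521  0.0203] [-4.17  1.86 16.59]
hold 0.020231736187329576 [-2.97076559  0.76918817 17.26353337]
26.0583
```

View pics/press.png

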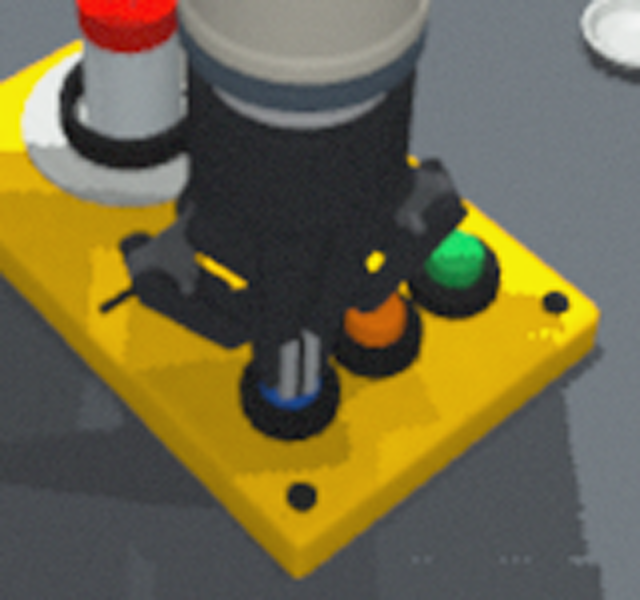

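The fingertips are on the blue key at (290,395) in the crop and it is flush down; orange and green are still up. Force rose over 6 mm of travel and then hit a hard stop, so that was a full press. Now green.

```bash
python3 - <<'E'
from h import *
d=cam("side");P=cloud(d); OR=(BLUE+GREEN)/2
def chk(d,P):
    for n,k in(("blue",BLUE),("orange",OR),("green",GREEN)):
        r=np.hypot(*(P[...,:2]-k[:2]).transpose(2,0,1)); z=P[...,2][(r<.008)&(P[...,2]<.07)]; print(n,len(z),np.median(z) if len(z) else 0)
chk(d,P)
press2(GREEN)
move_linear(GREEN+[0,0,.08],velocity=.15); 
move_linear([.45,-.30,.2],velocity=.25); sleep(.3)
d=cam("side"); P=cloud(d); chk(d,P); redpot(); save(d,"pics/end.png"); print(get_obs()["clock"],get_obs()["contact_force"])
E
```

```text
blue 71 0.0526377903316462
orange 63 0.05284364705720929
green 66 0.05246275490782726
1 [ 0.6032 -0.2327  0.0333] [ 0.19  0.01 -0.35]
2 [ 0.603  -0.2326  0.032 ] [ 0.17  0.9  -0.42]
3 [ 0.6029 -0.2326  0.0309] [-1.45  0.05  0.28]
4 [ 0.603  -0.2326  0.0299] [ 0.52 -0.2   0.25]
5 [ 0.6029 -0.2326  0.0289] [ 0.54  0.3  -0.62]
6 [ 0.6029 -0.2326  0.0279] [-0.29  0.84 -0.6 ]
7 [ 0.6029 -0.2326  0.0269] [ 0.71  0.76 -0.15]
8 [ 0.6031 -0.2327  0.0261] [-0.32  0.98  0.97]
9 [ 0.6032 -0.2327  0.0251] [0.19 0.76 1.73]
10 [ 0.6031 -0.2327  0.0241] [-0.03  0.77  2.05]
11 [ 0.6031 -0.2327  0.0231] [1.24 0.23 3.01]
12 [ 0.6031 -0.2327  0.0221] [-0.32 -0.09  2.5 ]
13 [ 0.6031 -0.2327  0.021 ] [-0.23  0.28  3.98]
14 [ 0.6031 -0.2326  0.0204] [-0.26  0.72  6.29]
15 [ 0.6032 -0.2327  0.0203] [-2.84  1.51 14.09]
hold 0.020287536964334857 [-3.29049331  0.8401365  13.97073149]
blue 73 0.052616765339398054
orange 70 0.05276829165406624
green 62 0.05274334324530369
33.85 [ 0.32682995  0.81757623 -0.06719224]
```

View pics/end.png

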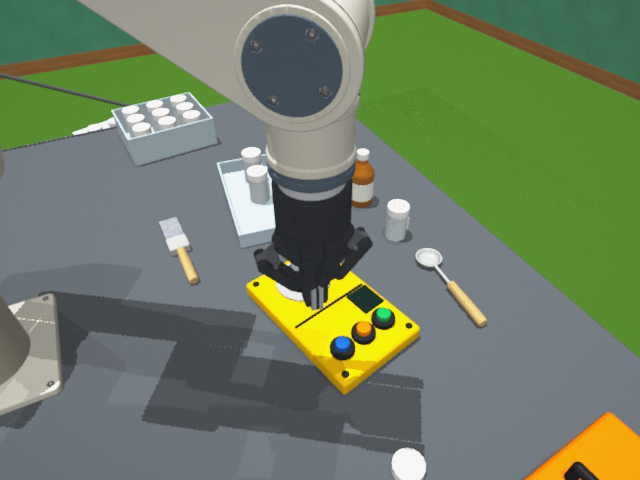

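All three keys are back up at 0.053, and the other objects look unmoved. The gripper hides the pot in this view, so I'll check it from the top camera and hand in if it's still standing.

```bash
python3 - <<'E'
from h import *
redpot(("top",))
move_linear([.40,-.33,.25],velocity=.25); sleep(.3); redpot(("top","side")); print(get_obs()["clock"])
E
```

```text
top [335 249  22  21 346] z5/50/98 [0.0495 0.1127 0.1186] xy [ 0.5256 -0.0885] ext [0.0511 0.0485 0.0866]
top [335 249  22  21 347] z5/50/98 [0.0513 0.1125 0.119 ] xy [ 0.5251 -0.0885] ext [0.0513 0.0481 0.0844]
34.7583
```

The top camera shows the red lid at z ≈ 0.112, inside the ring, upright and still.

```bash
python3 -c "
from station import *
print(finish_job())"
```

```text
the job is handed in; nothing more can be done
None
```

The job is handed in at about 35 s: the red pot stands upright in the ring, blue then green were each pressed fully and sprang back, orange was not pressed, and the other things look unmoved.

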